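# Sort sake cups back into the trays by lacquering stage

## Task

Sort the four loose sake cups on the paper into the three wooden trays by their stage of lacquering: the red one, the two black ones and the bare-wood one each go into the tray that already holds a cup of the same kind. Set every cup down upright on the floor of its tray, without dropping it and so that no two cups touch, and leave the three cups that already stand in the trays where they are.

Things in the scene. Friction and masses are not known exactly. Their poses are not given: they have to be found in the camera images.
- cup_red_center (a point): Loose vermilion-red lacquered sake cup standing on the papered bench (z = 0), mouth up, hollow, round: 50 mm across, 50 mm tall, walls 3.5 mm thick and nearly straight, narrowing in the lowest 13 mm to a 38 mm foot; 40 to 80 g. The point is its centre, on its axis, 25 mm above its foot; z points up out of the mouth.
- cup_black_a_center (a point): Loose black lacquered sake cup standing on the papered bench (z = 0), mouth up, hollow, round: 50 mm across, 50 mm tall, walls 3.5 mm thick and nearly straight, narrowing in the lowest 13 mm to a 38 mm foot; 40 to 80 g. The point is its centre, on its axis, 25 mm above its foot; z points up out of the mouth.
- cup_black_b_center (a point): Loose black lacquered sake cup standing on the papered bench (z = 0), mouth up, hollow, round: 50 mm across, 50 mm tall, walls 3.5 mm thick and nearly straight, narrowing in the lowest 13 mm to a 38 mm foot; 40 to 80 g. The point is its centre, on its axis, 25 mm above its foot; z points up out of the mouth.
- cup_bare_center (a point): Loose bare, pale honey-coloured wood (not yet lacquered) sake cup standing on the papered bench (z = 0), mouth up, hollow, round: 50 mm across, 50 mm tall, walls 3.5 mm thick and nearly straight, narrowing in the lowest 13 mm to a 38 mm foot; 40 to 80 g. The point is its centre, on its axis, 25 mm above its foot; z points up out of the mouth.
- tray_red: Stained-wood tray, fixed on the bench: of three alike, the one that holds a red cup. Outside 126 mm (its x) by 236 mm (its y), z up; level floor 110 by 220 mm inside the rim, lined with off-white paper, 8 mm above the bench; rim 8 mm thick, top 18 mm above the bench. Origin: centre of its underside, at bench height.
- tray_black: Stained-wood tray, fixed on the bench: of three alike, the one that holds a black cup. Outside 126 mm (its x) by 236 mm (its y), z up; level floor 110 by 220 mm inside the rim, lined with off-white paper, 8 mm above the bench; rim 8 mm thick, top 18 mm above the bench. Origin: centre of its underside, at bench height.
- tray_bare: Stained-wood tray, fixed on the bench: of three alike, the one that holds a bare cup. Outside 126 mm (its x) by 236 mm (its y), z up; level floor 110 by 220 mm inside the rim, lined with off-white paper, 8 mm above the bench; rim 8 mm thick, top 18 mm above the bench. Origin: centre of its underside, at bench height.
- kept_red_center (a point): Resident vermilion-red lacquered cup, already standing on the floor of tray_red, somewhere along the middle line of that tray; stays there. Same make and size as the loose cups: 50 mm across, 50 mm tall; the point is its centre, 25 mm above its foot.
- kept_black_center (a point): Resident black lacquered cup, already standing on the floor of tray_black, near the +y end of that tray, 58 to 78 mm from its middle (the rest is free for two more); stays there. Same make and size as the loose cups: 50 mm across, 50 mm tall; the point is its centre, 25 mm above its foot.
- kept_bare_center (a point): Resident bare, pale honey-coloured wood (not yet lacquered) cup, already standing on the floor of tray_bare, somewhere along the middle line of that tray; stays there. Same make and size as the loose cups: 50 mm across, 50 mm tall; the point is its centre, 25 mm above its foot.
Mind the look-alikes: they are no part of the job. Leave any purple look-alike of the part that bears kept_bare_center alone.

How it is judged:
By the outcome, as a careful person would: the job done as asked, in the order asked, and still so for the second after the job is handed in, with the robot touching nothing.
It also fails if it takes over 96 s, if anything falls off the work surface, if the arm or the gripper's body presses on something with over 40 N, if the wrist force passes 120 N, or if a joint passes its speed limit or range.

## Robot

A 7-joint arm with a two-finger parallel gripper is mounted at the origin on the work surface. World frame = base frame: x ahead of the robot, y to its left, z up, the work surface at z = 0. Lengths are in m, angles in rad, forces in N, time in s.
With the tool pointing down it reaches from about 0.4 to 0.85 m from the base axis. Payload 10.4 kg.
Tool frame: the origin (TCP) lies midway between the tips of the shut fingers; the grasp point (between the pads) lies 19 mm behind it (manip.hold_point_z is the distance from the TCP to the grasp point, in m); z points along the fingers, y is the line along which they close (so a half turn about z gives the same grasp; the last joint's range is limited). The gripper opens to 85 mm and grips with 20 to 120 N. Pads are 22 mm wide; open, the fingers measure 114 mm over their backs; the gripper's body (76 mm by 85 mm) begins 54 mm behind the grasp point. The pads swing forward as they close: fully open they stand 13 mm farther back than shut.
Start: joints at [-1.35, 0.332, -0.065, 1.46, 0.022, 1.35, -0.088], TCP at [0.151, 0.607, 0.231] pointing down, gripper open.
Joint ranges: [-2.6, 2.6], [-0.5, 2.12], [-1.47, 1.34], [0.16, 2.42], [-1.27, 4.41], [0.06, 2.06], [-2.6, 2.6]. Speed limits (rad/s): [2.22, 2.22, 2.79, 2.79, 3.14, 3.14, 3.14].

## Interface

Orientations are given as a unit quaternion [x, y, z, w].
In Python, from workcell import manip, eyes, job gives the robot as it stands.
- The arm moves only by the shell command python3 -m crank 'ROWS' [FORCE]. ROWS is JSON, a list that holds one entry, the list of rows, each a list of 7 numbers: the finger opening in cm, from 0 to 8.54, then the shift along the world's x, y, z in cm, then the turn, a rotation vector about the world's x, y, z in degrees. In form: [[[hand, x, y, z, ax, ay, az], ...]]. A call has 1 to 20 rows; each row shifts and turns the commanded pose from where the row before left it; what a row does not reach is not made up. A row lasts 1/8 s, in which the tool goes at most 62.5 mm and 10.7 degrees, less where a joint would pass 70% of its speed; a pose out of reach is approached as far as the arm can. A call with a gripper value outside its range is refused whole. The fingers move at their own pace and stop on an object; FORCE is the grip in N (left out, the last holds). Time passes only in rows, so rows that do not move let the fingers close. It gives the time, the measured TCP pose, the force, the opening and the grip force at its end, in the units of the state.
- manip.get_obs(): the state, without advancing time (a new reading comes with each control period).
- eyes.camera(name): name is "side" or "top"; returns (picture, depth): 480x640x3 uint8, red, green, blue; 480x640 float32, m along the optical axis (not along the pixel's ray), 0 where there is no reading.
- eyes.camera_params(name): a dict with "fx", "fy", "cx", "cy" (pixels), "dist" ([k1, k2, p1, p2, k3] as OpenCV has them; the pictures are not rectified), "world_from_camera" (4x4, takes a point from camera to world coordinates). Camera axes: x right, y down, z forward; pixel columns grow to the right and rows downward; lengths in m; the calibration is good to about 2 mm. A picture is of the moment at which its call begins. camera_params takes no time and is no camera call.
- job.hand_in(): hands the job in; it is judged then, once.
The state is a dict: "clock": time; "joint_pos": joint angles; "joint_velocities": joint speeds; "tau": joint torques, N m; "position": TCP position; "ee_rot": TCP orientation; "ft_force": force on the tool from outside, world axes, zero at the start; "torque": the same for the moment, N m; "grip_width": opening from 0.0 (shut) to 1.0 (fully open); "grasp_force": force on a finger pad.
Only numpy, scipy, OpenCV 4.12 (cv2) and the standard library are available. Lean on these libraries where they do the work, as an engineer would, in place of code of your own. Each camera call takes 0.05 s, during which the arm holds its last target. There are 200 camera calls.

## Working session

There is one attempt and no reset: what is moved stays moved. The work goes in short steps, Python scripts to look and compute and a shell command to move; the robot and the scene stay as the last step left them, time stands still between calls to the robot, and variables do not carry over. Pictures are saved under pics/ and viewed, at most 14 in all, crops included, and the job is handed in when it is done.

```bash
mkdir -p pics; ls
python3 - <<'E'
from workcell import manip, eyes, job
import cv2,numpy as np
for n in("top","side"):
    p,d=eyes.camera(n); cv2.imwrite(f"pics/{n}0.png",p[:,:,::-1]); np.savez(f"{n}0.npz",p=p,d=d)
    c=eyes.camera_params(n); print(n,c)
o=manip.get_obs(); print(o["clock"],o["position"],o["ee_rot"],o["grip_width"],o["ft_force"], manip.hold_point_z)
E
```

```text
pics
top {'fx': 457.7391839549623, 'fy': 457.7391839549623, 'cx': 316.1164441958459, 'cy': 231.91682971310246, 'dist': array([-0.0523085,  0.       ,  0.       ,  0.       ,  0.       ]), 'world_from_camera': array([[-0.01781566, -0.99827171,  0.05600166,  0.42539014],
       [-0.99983775,  0.01793658,  0.00165746,  0.01932574],
       [-0.00265907, -0.05596304, -0.9984293 ,  1.15737143],
       [ 0.        ,  0.        ,  0.        ,  1.        ]])}
side {'fx': 501.6612660077333, 'fy': 501.6612660077333, 'cx': 319.07089377924495, 'cy': 238.1133395684494, 'dist': array([-0.01295289,  0.        ,  0.        ,  0.        ,  0.        ]), 'world_from_camera': array([[-0.98513292, -0.11409561,  0.12843409,  0.38301844],
       [-0.17110535,  0.58478224, -0.79293927,  0.76032959],
       [ 0.01536491, -0.80312635, -0.5956106 ,  0.63972495],
       [ 0.        ,  0.        ,  0.        ,  1.        ]])}
0.1 [0.15075737 0.60618588 0.23058527] [ 1.21563462e-01  9.92583453e-01 -6.40600232e-04 -5.30473519e-05] 0.999458138821316 [-0.47359713  0.0986671  -0.55824142] 0.0187
```

View pics/top0.png

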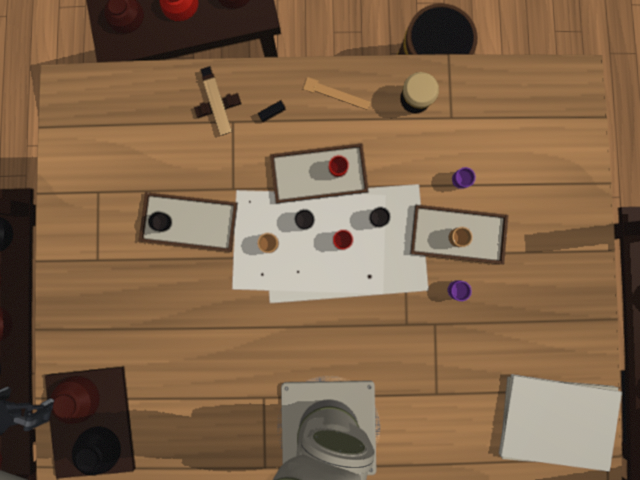

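View pics/side0.png

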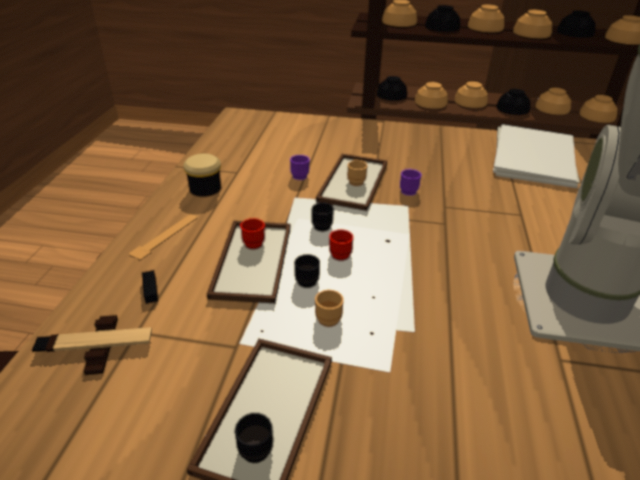

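The top view shows the loose cups: bare (268,243), black (304,219), red (342,240) and black (379,217). The residents are black (160,222), red (338,166) and bare (460,237), and there are two purple look-alikes at (463,178) and (459,291). The side view shows the same layout, with all cups upright.

```bash
cat > h.py <<'E'
import numpy as np,cv2
from workcell import eyes
def par(n):
    c=eyes.camera_params(n); return np.array([[c["fx"],0,c["cx"]],[0,c["fy"],c["cy"]],[0,0,1]]),c["dist"],c["world_from_camera"]
def rays(n,uv):
    K,D,T=par(n); q=cv2.undistortPoints(np.float64(uv).reshape(-1,1,2),K,D)[:,0]
    return T[:3,3],np.c_[q,np.ones(len(q))]@T[:3,:3].T      # scaled so that depth*ray
def cloud(n,d):
    v,u=np.mgrid[:480,:640]; o,r=rays(n,np.stack([u,v],-1)); return (o+r*d.reshape(-1,1)).reshape(480,640,3)
def plane(n,uv,z):
    o,r=rays(n,uv); return o+r*((z-o[2])/r[:,2])[:,None]
def tri(a,b):   # nearest point of the rays of top px a and side px b
    (o,r),(p,s)=rays("top",[a]),rays("side",[b]); r,s=r[0],s[0]
    t=np.linalg.lstsq(np.c_[r,-s],p-o,rcond=None)[0]; x,y=o+t[0]*r,p+t[1]*s
    return (x+y)/2,np.linalg.norm(x-y)
def pix(n,P):
    K,D,T=par(n); M=np.linalg.inv(T); return cv2.projectPoints(np.float64(P).reshape(-1,1,3),cv2.Rodrigues(M[:3,:3])[0],M[:3,3],K,D)[0][:,0]
def load(tag): 
    out={}
    for n in("top","side"):
        f=np.load(f"{n}{tag}.npz"); out[n]=(f["p"],f["d"],cloud(n,f["d"]))
    return out
E
python3 - <<'E'
from h import *
S=load(0)
seeds=dict(black_kept=(160,222),bare=(268,243),black_a=(304,219),red=(342,240),black_b=(379,217),red_kept=(338,166),bare_kept=(460,237))
for k,uv in seeds.items():
    g=plane("top",[uv],.05)[0]; row=[]; cs=[]
    for n in("top","side"):
        p,d,C=S[n]; m=(d>0)&(np.linalg.norm(C[...,:2]-g[:2],axis=-1)<.04)&(C[...,2]>.03)&(C[...,2]<.09)
        Z=C[m][:,2]; top=np.percentile(Z,95); r=m&(C[...,2]>top-.008)
        v,u=np.nonzero(r); c,rad=cv2.minEnclosingCircle(np.float32(C[r][:,:2]*1000)); 
        (eu,ev),_,_=cv2.fitEllipse(cv2.convexHull(np.stack([u,v],1).astype(np.int32))); cs.append((eu,ev))
        row+=[n,np.round(c,1),round(rad,1),"top",round(top*1000,1),r.sum()]
    t,e=tri(*cs); print(k,*row,"tri",np.round(t*1000,1),round(e*1000,1))
p,d,C=S["top"]
hsv=cv2.cvtColor(p,cv2.COLOR_RGB2HSV); w=((hsv[...,1]<60)&(hsv[...,2]>110)).astype(np.uint8)
cn,_=cv2.findContours(w,cv2.RETR_EXTERNAL,cv2.CHAIN_APPROX_NONE)
for c in cn:
    if cv2.contourArea(c)>1200:
        x=c[:,0]; fz=np.median(C[x[:,1],x[:,0]][:,2]); q=plane("top",x,.008)[:,:2]
        print(np.mean(x,0),"fz",fz,cv2.minAreaRect(np.float32(q*1000)))
E
```

```text
black_kept top [520.9 405.9] 24.2 top 59.5 108 side [521.  407.5] 25.8 top 58.8 481 tri [521.3 406.8  53.1] 0.1
bare top [465.4 139.2] 24.7 top 52.4 94 side [463.1 142.4] 25.7 top 50.1 272 tri [464.6 139.6  43.1] 1.7
black_a top [521.   48.9] 24.6 top 53.0 88 side [518.9  52.4] 26.6 top 49.8 240 tri [520.8  49.   42.4] 1.8
red top [469.8 -43.9] 24.7 top 52.7 92 side [468.3 -40.4] 26.7 top 49.7 209 tri [469.1 -44.4  42. ] 1.9
black_b top [ 524.1 -135.8] 25.1 top 53.3 96 side [ 521.6 -132.7] 27.6 top 49.7 169 tri [ 523.  -136.7   42.4] 2.3
red_kept top [648.7 -36.2] 24.0 top 59.8 97 side [648.3 -34.3] 27.3 top 58.0 193 tri [650.  -36.7  51.4] 0.5
bare_kept top [ 470.  -330.9] 25.8 top 59.6 116 side [ 469.1 -327.1] 26.3 top 57.0 139 tri [ 469.4 -332.7   50.5] 3.0
[343.42940039 429.31914894] fz 0.013177725535668872 ((-2.922576904296875, -4.358726501464844), (243.32411193847656, 242.79446411132812), 88.9468994140625)
[560.71052632 422.33157895] fz 0.01951702709386649 ((-1.2217864990234375, -588.065185546875), (291.35205078125, 214.7743682861328), 80.49828338623047)
[457.65447154 234.02439024] fz 0.009073927723149411 ((477.9713134765625, -337.2585754394531), (216.00218200683594, 108.59827423095703), 82.71863555908203)
[183.39661017 221.75254237] fz 0.008625301536608898 ((521.7190551757812, 346.1726379394531), (214.98609924316406, 108.47111511230469), 82.52969360351562)
[329.54045307 243.16504854] fz 0.0013874265880384762 ((460.7909851074219, -9.4073486328125), (285.2901306152344, 491.0602111816406), 0.904495894908905)
[317.85714286 173.29387755] fz 0.00940373653160309 ((638.8375854492188, 13.551628112792969), (108.04720306396484, 215.1956024169922), 5.88272762298584)
```

Heights and radii match the text: cup rims at about 50 mm on the bench and about 58 mm in the trays, floors at about 8–9 mm. Next I move above the red cup and turn the tool so the fingers close along world x.

```bash
python3 -m crank '[[[7,3.75,-3.75,0,0,0,-9.5],[7,3.75,-3.75,0,0,0,-9.5],[7,3.75,-3.75,0,0,0,-9.5],[7,3.75,-3.75,0,0,0,-9.5],[7,3.75,-3.75,0,0,0,-9.5],[7,3.75,-3.75,0,0,0,-9.5],[7,3.75,-3.75,0,0,0,-9.5],[7,3.75,-3.75,0,0,0,-9.5],[7,0.2,-3.9,0,0,0,0],[7,0.2,-3.9,0,0,0,0],[7,0.2,-3.9,0,0,0,0],[7,0.2,-3.9,0,0,0,0],[7,0.2,-3.9,0,0,0,0],[7,0.2,-3.9,0,0,0,0],[7,0.2,-3.9,0,0,0,0],[7,0.2,-3.9,0,0,0,0],[7,0.2,-3.7,0,0,0,0],[7,0,0,0,0,0,0]]]' 40
```

```text
clock: 2.35
position: [0.4686, -0.0453, 0.2313]
ee_rot: [0.709, 0.706, -0.0, 0.0]
ft_force: [0.1, 0.2, -0.9]
grip_width: 0.819
grasp_force: 0.0
```

```bash
python3 -m crank '[[[7,0,0.2,-4,0,0,0],[7,0,0,-5,0,0,0],[7,0,0,-5,0,0,0],[7,0,0,-4,0,0,0],[7,0,0,-2.5,0,0,0],[7,0,0,-1.6,0,0,0],[7,0,0,0,0,0,0],[4,0,0,0,0,0,0],[4,0,0,0,0,0,0],[4,0,0,0,0,0,0],[4,0,0,0,0,0,0],[4,0,0,0,0,0,0]]]' 35
```

```text
clock: 3.85
position: [0.4697, -0.0403, 0.0114]
ee_rot: [0.707, 0.707, 0.001, 0.0]
ft_force: [-1.8, 0.9, 7.5]
grip_width: 0.568
grasp_force: 36.1
```

```bash
python3 -m crank '[[[4,0,0,0.5,0,0,0],[4,0,0,2,0,0,0],[4,0,0,4,0,0,0],[4,0,0,4,0,0,0],[4,0,0,0,0,0,0]]]'
python3 - <<'E'
from workcell import eyes
import cv2,numpy as np
p,d=eyes.camera("side"); np.savez("side1.npz",p=p,d=d); cv2.imwrite("pics/side1.png",cv2.resize(p[120:360,160:480,::-1],None,fx=2,fy=2))
E
```

```text
clock: 4.47
position: [0.4708, -0.0403, 0.1184]
ee_rot: [0.707, 0.707, 0.003, 0.001]
ft_force: [0.1, -0.5, -1.2]
grip_width: 0.567
grasp_force: 36.4
```

View pics/side1.png

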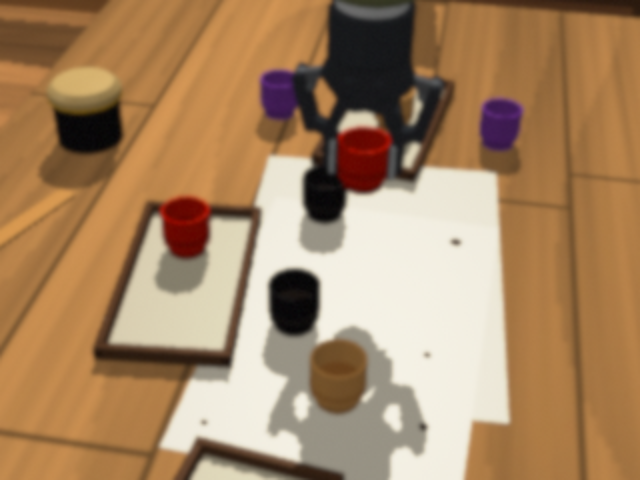

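The red cup is held upright at crop (363,160), clear of its neighbours. I carry it to tray_red.

```bash
python3 -m crank '[[[4,2.75,1.35,0,0,0,0],[4,2.75,1.35,0,0,0,0],[4,2.75,1.35,0,0,0,0],[4,2.75,1.35,0,0,0,0],[4,2.75,1.35,0,0,0,0],[4,2.8,1.35,0,0,0,0],[4,0,0,-3,0,0,0],[4,0,0,-3,0,0,0],[4,0,0,-2,0,0,0],[4,0,0,-1,0,0,0],[4,0,0,0,0,0,0],[4,0,0,-0.4,0,0,0],[4,0,0,0,0,0,0]]]'
python3 - <<'E'
from h import *
p,d=eyes.camera("side"); C=cloud("side",d); hsv=cv2.cvtColor(p,cv2.COLOR_RGB2HSV)
m=((hsv[...,0]<8)|(hsv[...,0]>172))&(hsv[...,1]>150)&(np.linalg.norm(C[...,:2]-[.636,.038],axis=-1)<.045)
print(m.sum(),np.percentile(C[m],[1,50,99],axis=0).round(4))
E
```

```text
clock: 6.15
position: [0.6347, 0.0407, 0.0218]
ee_rot: [0.707, 0.707, 0.0, 0.0]
ft_force: [0.3, -0.4, -0.9]
grip_width: 0.574
grasp_force: 36.5
673 [[0.6132 0.0164 0.0153]
 [0.6358 0.0542 0.0456]
 [0.6595 0.0655 0.0967]]
```

```bash
python3 -m crank '[[[4,0,0,-0.2,0,0,0],[4,0,0,0,0,0,0]]]';python3 -m crank '[[[4,0,0,-0.1,0,0,0],[4,0,0,0,0,0,0]]]'
```

```text
clock: 6.45
position: [0.6347, 0.0406, 0.0196]
ee_rot: [0.707, 0.707, 0.0, 0.0]
ft_force: [-0.5, -0.3, 1.1]
grip_width: 0.568
grasp_force: 36.5
clock: 6.7
position: [0.6347, 0.0406, 0.0195]
ee_rot: [0.707, 0.707, 0.0, 0.0]
ft_force: [-4.5, -0.2, 10.8]
grip_width: 0.573
grasp_force: 37.3
```

```bash
python3 -m crank '[[[4,0,0,0.1,0,0,0],[6.3,0,0,0,0,0,0],[6.3,0,0,0,0,0,0],[6.3,0,0,0,0,0,0],[6.3,0,0,0,0,0,0],[6.3,0,0,1,0,0,0],[6.3,0,0,3,0,0,0],[6.3,0,0,4,0,0,0],[6.3,0,0,2,0,0,0],[7,-2.9,0.2,0,0,0,0],[7,-2.9,0.2,0,0,0,0],[7,-2.9,0.3,0,0,0,0],[7,-2.8,0.2,0,0,0,0],[7,0,0,0,0,0,0]]]'
python3 - <<'E'
from h import *
for n in("top","side"):
    p,d=eyes.camera(n); np.savez(f"{n}2.npz",p=p,d=d)
    if n=="side": cv2.imwrite("pics/side2.png",cv2.resize(p[120:360,160:480,::-1],None,fx=2,fy=2))
E
```

```text
clock: 8.45
position: [0.5179, 0.0499, 0.1193]
ee_rot: [0.707, 0.708, 0.0, -0.001]
ft_force: [-0.0, -0.3, 0.8]
grip_width: 0.822
grasp_force: 0.0
```

View pics/side2.png

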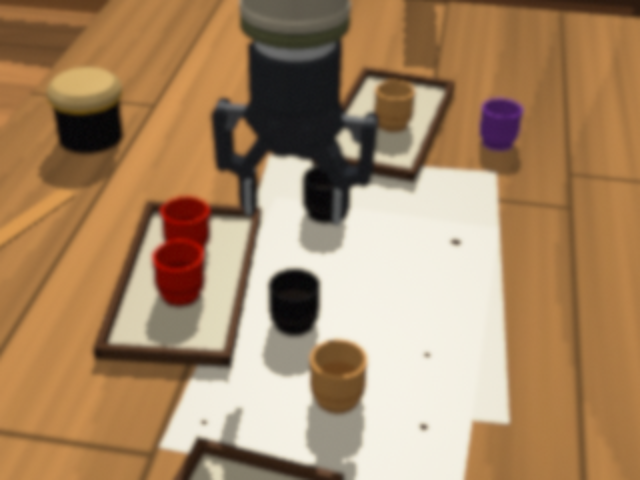

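The red cup stands upright in tray_red at crop (180,272), and the resident at (186,225) hasn't moved. Now the first black cup.

```bash
python3 -m crank '[[[7,0.2,0,-3,0,0,0],[7,0,0,-4,0,0,0],[7,0,0,-2.5,0,0,0],[7,0,0,-1.3,0,0,0],[7,0,0,0,0,0,0],[4,0,0,0,0,0,0],[4,0,0,0,0,0,0],[4,0,0,0,0,0,0],[4,0,0,0,0,0,0],[4,0,0,0,0,0,0]]]' 35
```

```text
clock: 9.8
position: [0.5224, 0.0496, 0.0126]
ee_rot: [0.707, 0.707, 0.001, 0.0]
ft_force: [-1.6, -1.2, 6.4]
grip_width: 0.583
grasp_force: 36.5
```

```bash
python3 -m crank '[[[4,0,0,0.5,0,0,0],[4,0,0,2,0,0,0],[4,0,0,4,0,0,0],[4,0,0,4,0,0,0],[4,0,3.6,0,0,0,0],[4,0,3.6,0,0,0,0],[4,0,3.6,0,0,0,0],[4,0,3.6,0,0,0,0],[4,0,3.6,0,0,0,0],[4,0,3.6,0,0,0,0],[4,0,3.6,0,0,0,0],[4,0,3.6,0,0,0,0],[4,0,0,0,0,0,0],[4,0,0,-4,0,0,0],[4,0,0,-3,0,0,0],[4,0,0,-1.5,0,0,0],[4,0,0,-0.8,0,0,0],[4,0,0,0,0,0,0]]]'
python3 - <<'E'
from workcell import eyes
import cv2,numpy as np
p,d=eyes.camera("side"); cv2.imwrite("pics/side3.png",cv2.resize(p[240:480,160:480,::-1],None,fx=2,fy=2))
E
```

```text
clock: 12.05
position: [0.5216, 0.3375, 0.0238]
ee_rot: [0.707, 0.707, 0.0, 0.0]
ft_force: [-0.4, -0.1, -0.2]
grip_width: 0.581
grasp_force: 36.4
```

View pics/side3.png

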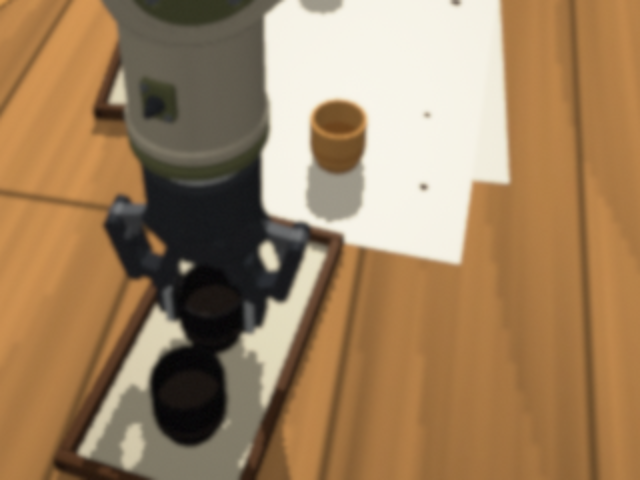

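The held black cup at crop (212,308) hangs just above the tray floor, separate from the resident at (188,393). I lower it to contact and release.

```bash
python3 -m crank '[[[4,0,0,-0.2,0,0,0],[4,0,0,0,0,0,0]]]';python3 -m crank '[[[4,0,0,-0.1,0,0,0],[4,0,0,0,0,0,0]]]'
```

```text
clock: 12.35
position: [0.5215, 0.3377, 0.0218]
ee_rot: [0.707, 0.707, 0.0, 0.0]
ft_force: [0.0, -0.1, -1.3]
grip_width: 0.585
grasp_force: 36.4
clock: 12.6
position: [0.5215, 0.3377, 0.0207]
ee_rot: [0.707, 0.707, 0.0, -0.0]
ft_force: [-0.3, 0.9, 2.8]
grip_width: 0.585
grasp_force: 36.6
```

```bash
python3 -m crank '[[[6.3,0,0,0,0,0,0],[6.3,0,0,0,0,0,0],[6.3,0,0,0,0,0,0],[6.3,0,0,0,0,0,0],[6.3,0,0,1,0,0,0],[6.3,0,0,3,0,0,0],[6.3,0,0,4,0,0,0],[6.3,0,0,2,0,0,0]]]'; python3 -m crank '[[[7,0,-3.6,0,0,0,0],[7,0,-3.6,0,0,0,0],[7,0,-3.6,0,0,0,0],[7,0,-3.6,0,0,0,0],[7,0,-3.6,0,0,0,0],[7,0,-3.6,0,0,0,0],[7,0,-3.6,0,0,0,0],[7,0,-3.6,0,0,0,0],[7,0,-3.6,0,0,0,0],[7,0,-3.6,0,0,0,0],[7,0,-3.6,0,0,0,0],[7,0,-3.6,0,0,0,0],[7,0.1,-4,0,0,0,0],[7,0,0,0,0,0,0]]]'
```

```text
clock: 13.6
position: [0.5223, 0.338, 0.1232]
ee_rot: [0.707, 0.707, 0.002, 0.0]
ft_force: [-1.0, 0.6, 0.2]
grip_width: 0.735
grasp_force: 0.0
clock: 15.35
position: [0.5217, -0.1379, 0.1205]
ee_rot: [0.709, 0.705, -0.0, 0.0]
ft_force: [-0.2, 1.8, 0.8]
grip_width: 0.82
grasp_force: 0.0
```

```bash
python3 -m crank '[[[7,0.1,0.2,-3,0,0,0],[7,0,0,-4,0,0,0],[7,0,0,-2.5,0,0,0],[7,0,0,-1.3,0,0,0],[7,0,0,0,0,0,0],[4,0,0,0,0,0,0],[4,0,0,0,0,0,0],[4,0,0,0,0,0,0],[4,0,0,0,0,0,0],[4,0,0,0,0,0,0]]]' 35
python3 - <<'E'
from workcell import eyes
import cv2,numpy as np
p,d=eyes.camera("side"); cv2.imwrite("pics/side4.png",p[:,:,::-1])
E
```

```text
clock: 16.6
position: [0.5242, -0.1325, 0.0136]
ee_rot: [0.707, 0.707, 0.001, 0.001]
ft_force: [-2.5, 1.2, 7.4]
grip_width: 0.575
grasp_force: 36.2
```

View pics/side4.png

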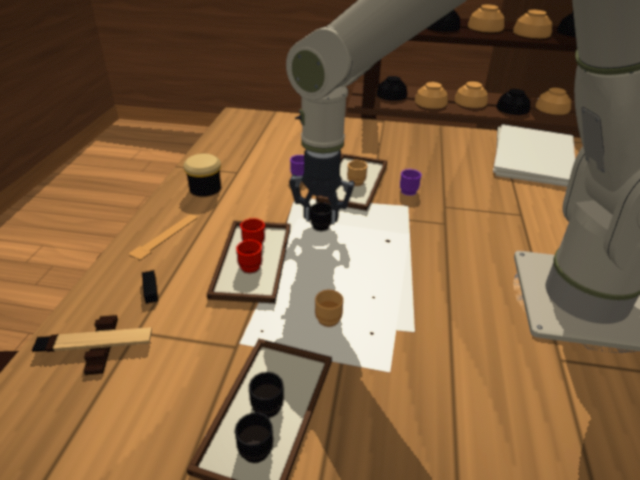

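Black placed upright at (266,393), next to the resident at (254,437). The second black cup is gripped at (320,215).

```bash
python3 -m crank '[[[4,0,0,0.5,0,0,0],[4,0,0,2,0,0,0],[4,0,0,4,0,0,0],[4,0,0,4,0,0,0],[4,-0.1,3.4,0,0,0,0],[4,-0.1,3.4,0,0,0,0],[4,-0.1,3.4,0,0,0,0],[4,-0.1,3.4,0,0,0,0],[4,-0.1,3.4,0,0,0,0],[4,-0.1,3.4,0,0,0,0],[4,-0.1,3.4,0,0,0,0],[4,-0.1,3.4,0,0,0,0],[4,-0.1,3.4,0,0,0,0],[4,-0.1,3.4,0,0,0,0],[4,-0.1,3.4,0,0,0,0],[4,-0.1,3.4,0,0,0,0],[4,0,0,0,0,0,0]]]'; python3 -m crank '[[[4,0,0,-4,0,0,0],[4,0,0,-3,0,0,0],[4,0,0,-1.5,0,0,0],[4,0,0,-0.8,0,0,0],[4,0,0,0,0,0,0]]]'
python3 - <<'E'
from workcell import eyes
import cv2,numpy as np
p,d=eyes.camera("side"); cv2.imwrite("pics/side5.png",cv2.resize(p[240:480,160:480,::-1],None,fx=2,fy=2))
E
```

```text
clock: 18.77
position: [0.5108, 0.2786, 0.1185]
ee_rot: [0.705, 0.709, 0.001, -0.0]
ft_force: [0.3, -0.3, -0.3]
grip_width: 0.579
grasp_force: 36.5
clock: 19.4
position: [0.5118, 0.2754, 0.0249]
ee_rot: [0.707, 0.707, 0.0, 0.0]
ft_force: [0.0, 0.3, -0.5]
grip_width: 0.572
grasp_force: 36.5
```

View pics/side5.png

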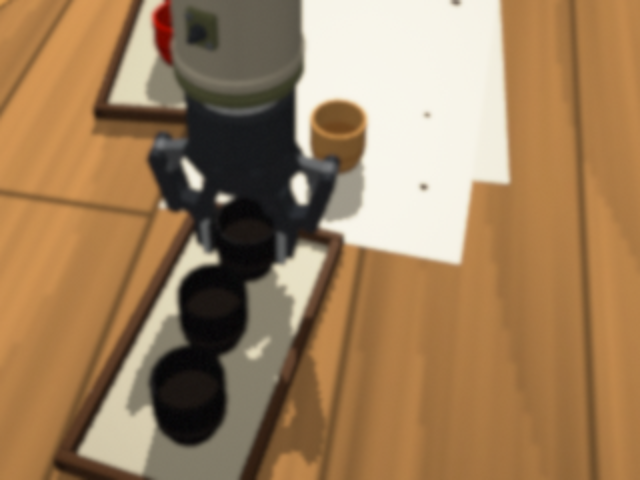

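The held cup at crop (245,238) is inside the rim and in line with the other two, with spacing between them. I lower it.

```bash
python3 -m crank '[[[4,0,0,-0.25,0,0,0],[4,0,0,0,0,0,0]]]';python3 -m crank '[[[4,0,0,-0.1,0,0,0],[4,0,0,0,0,0,0]]]'
```

```text
clock: 19.7
position: [0.5115, 0.2757, 0.0222]
ee_rot: [0.707, 0.707, 0.0, 0.0]
ft_force: [-0.5, -0.3, -1.0]
grip_width: 0.577
grasp_force: 36.5
clock: 19.95
position: [0.5116, 0.2757, 0.0217]
ee_rot: [0.707, 0.707, 0.0, -0.0]
ft_force: [-2.0, -0.9, 8.0]
grip_width: 0.578
grasp_force: 37.1
```

```bash
python3 -m crank '[[[6.3,0,0,0,0,0,0],[6.3,0,0,0,0,0,0],[6.3,0,0,0,0,0,0],[6.3,0,0,0,0,0,0],[6.3,0,0,1,0,0,0],[6.3,0,0,3,0,0,0],[6.3,0,0,4,0,0,0],[6.3,0,0,2,0,0,0],[7,-1.2,-3.4,0,0,0,0],[7,-1.2,-3.4,0,0,0,0],[7,-1.2,-3.4,0,0,0,0],[7,-1.1,-3.3,0,0,0,0],[7,0,0,0,0,0,0],[7,0,0,0,0,0,0]]]'
```

```text
clock: 21.7
position: [0.4647, 0.1412, 0.1214]
ee_rot: [0.707, 0.707, 0.001, -0.0]
ft_force: [0.2, -0.4, -0.9]
grip_width: 0.819
grasp_force: 0.0
```

```bash
python3 -m crank '[[[7,0,0,-3,0,0,0],[7,0,0,-4,0,0,0],[7,0,0,-2.6,0,0,0],[7,0,0,-1.3,0,0,0],[7,0,0,0,0,0,0],[4,0,0,0,0,0,0],[4,0,0,0,0,0,0],[4,0,0,0,0,0,0],[4,0,0,0,0,0,0],[4,0,0,0,0,0,0]]]' 35
```

```text
clock: 22.95
position: [0.4652, 0.1411, 0.013]
ee_rot: [0.707, 0.707, 0.001, 0.0]
ft_force: [-1.9, 0.2, 6.7]
grip_width: 0.569
grasp_force: 36.1
```

```bash
python3 -m crank '[[[4,0,0,0.5,0,0,0],[4,0,0,2,0,0,0],[4,0,0,4,0,0,0],[4,0,0,4.5,0,0,0],[4,0,-3.6,0,0,0,0],[4,0,-3.6,0,0,0,0],[4,0,-3.6,0,0,0,0],[4,0,-3.6,0,0,0,0],[4,0,-3.6,0,0,0,0],[4,0,-3.6,0,0,0,0],[4,0,-3.6,0,0,0,0],[4,0,-3.6,0,0,0,0],[4,0,-3.6,0,0,0,0],[4,0,-3.6,0,0,0,0],[4,0.1,-3.6,0,0,0,0],[4,0.1,-3.6,0,0,0,0],[4,0.1,-3.6,0,0,0,0],[4,0.1,-3.6,0,0,0,0],[4,0.1,-3.9,0,0,0,0],[4,0,0,0,0,0,0]]]'; python3 -m crank '[[[4,0,0,0,0,0,0],[4,0,0,-4,0,0,0],[4,0,0,-3,0,0,0],[4,0,0,-2,0,0,0],[4,0,0,-0.8,0,0,0],[4,0,0,0,0,0,0]]]'
python3 - <<'E'
from workcell import eyes
import cv2,numpy as np
p,d=eyes.camera("side"); a=p[100:260,240:460]
q,_=eyes.camera("top"); b=q[160:320,380:560]
cv2.imwrite("pics/side6.png",cv2.resize(np.hstack([a,b])[:,:,::-1],None,fx=2,fy=2))
E
```

```text
clock: 25.45
position: [0.4678, -0.4056, 0.1223]
ee_rot: [0.708, 0.706, -0.001, 0.0]
ft_force: [-0.8, 0.5, -0.5]
grip_width: 0.572
grasp_force: 36.4
clock: 26.2
position: [0.4696, -0.4024, 0.0242]
ee_rot: [0.707, 0.707, 0.0, 0.0]
ft_force: [0.2, -1.1, -0.1]
grip_width: 0.568
grasp_force: 36.4
```

View pics/side6.png

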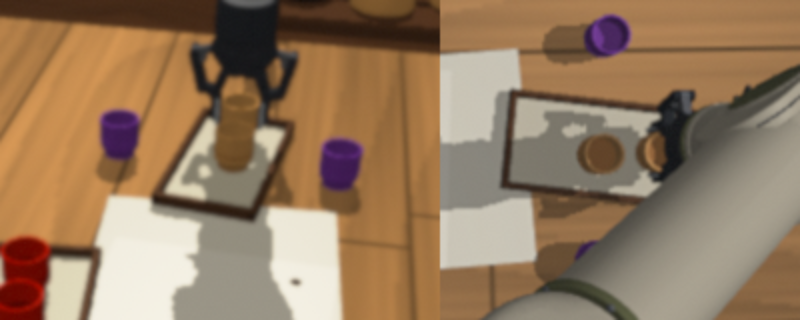

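The held bare cup (side crop (240,105), top crop (655,153)) is inside the tray, with a gap to the resident at top crop (601,153). I lower it.

```bash
python3 -m crank '[[[4,0,0,-0.25,0,0,0],[4,0,0,0,0,0,0]]]';python3 -m crank '[[[4,0,0,-0.1,0,0,0],[4,0,0,0,0,0,0]]]'
```

```text
clock: 26.55
position: [0.4695, -0.4025, 0.0216]
ee_rot: [0.707, 0.707, 0.0, 0.0]
ft_force: [0.1, -0.3, -0.7]
grip_width: 0.564
grasp_force: 36.4
clock: 26.8
position: [0.4695, -0.4027, 0.0211]
ee_rot: [0.707, 0.707, 0.0, 0.0]
ft_force: [-3.4, 1.4, 6.0]
grip_width: 0.568
grasp_force: 37.0
```

```bash
python3 -m crank '[[[6.3,0,0,0,0,0,0],[6.3,0,0,0,0,0,0],[6.3,0,0,0,0,0,0],[6.3,0,0,0,0,0,0],[6.3,0,0,1,0,0,0],[6.3,0,0,3,0,0,0],[6.3,0,0,4,0,0,0],[6.3,0,0,4,0,0,0],[6.3,0,0,4,0,0,0],[6.3,0,3.5,2,0,0,0],[6.3,0,3.5,0,0,0,0],[6.3,0,3.5,0,0,0,0],[6.3,0,3.5,0,0,0,0],[6.3,0,3.5,0,0,0,0],[6.3,0,3.5,0,0,0,0],[6.3,0,3.5,0,0,0,0],[6.3,0,0,0,0,0,0],[6.3,0,0,0,0,0,0]]]'
python3 - <<'E'
from h import *
for n in("top","side"):
    p,d=eyes.camera(n); cv2.imwrite(f"pics/{n}7.png",p[:,:,::-1]); C=cloud(n,d)
    for k,g in dict(kb=(.521,.407),b1=(.521,.338),b2=(.512,.273),red=(.636,.039),kr=(.6485,-.0355),kbare=(.4695,-.330),bare=(.4695,-.403)).items():
        m=(d>0)&(np.linalg.norm(C[...,:2]-g,axis=-1)<.034)&(C[...,2]>.048)&(C[...,2]<.07)
        if m.sum()>20: c,r=cv2.minEnclosingCircle(np.float32(C[m][:,:2]*1000)); print(n,k,np.round(c,1),round(r,1),round(np.percentile(C[m][:,2],95)*1000,1))
E
```

```text
clock: 29.05
position: [0.4693, -0.1582, 0.2008]
ee_rot: [0.707, 0.707, 0.0, 0.0]
ft_force: [-0.5, 0.2, 0.3]
grip_width: 0.736
grasp_force: 0.0
top kb [520.4 405.6] 24.7 61.1
top b1 [523.8 337.4] 25.5 60.7
top b2 [513.6 272.3] 24.8 61.2
top red [636.2  37.3] 24.7 61.2
top kr [648.9 -36.3] 24.0 61.8
top bare [ 469.3 -412.5] 22.1 60.9
side kb [521.  407.4] 26.0 59.4
side b1 [522.9 338.7] 26.7 59.6
side b2 [511.6 275. ] 25.8 58.6
side red [633.   40.8] 26.3 58.1
side kr [647.4 -34.4] 27.4 58.2
side kbare [ 468.4 -327.5] 27.7 58.2
side bare [ 469.6 -400. ] 28.1 57.5
```

View pics/side7.png

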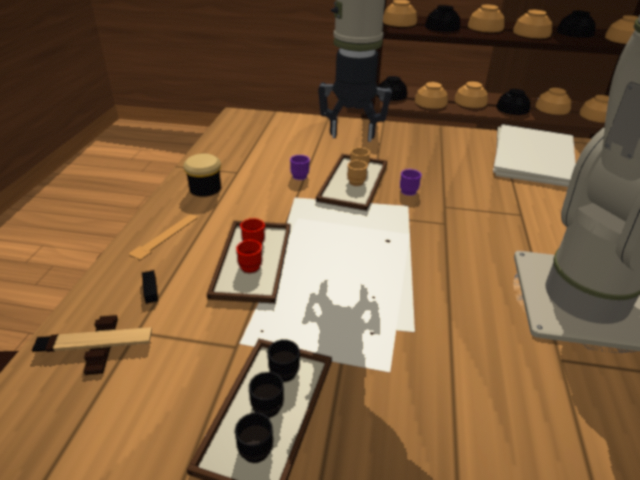

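View pics/top7.png

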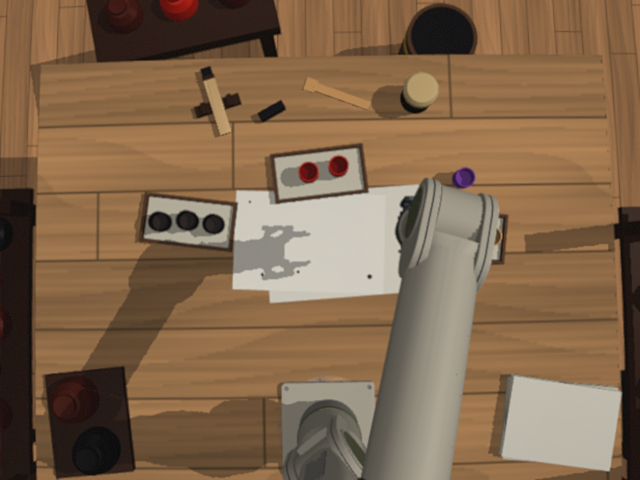

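In the side view all cups stand upright: black at (284,358), (266,393) and (254,437), red at (252,233) and (249,255), bare at (360,158) and (357,173). The residents and purple cups haven't moved. In the top view the arm partly hides the bare tray, but the side view puts its two cups 72 mm apart.

```bash
python3 -c "
from workcell import job
print(job.hand_in())"
```

```text
the job is handed in; nothing more can be done
None
```

All four loose cups stand upright in their matching trays with gaps between cups and the three resident cups unmoved; I handed the job in at about 29 s on the robot clock, and no verdict was returned.

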